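Bolt the slide transport case

TASK

Bolt the slide transport case shut: press its spring catch plate down with one fingertip and keep it down while the other fingertip pushes the bolt by its upright tab all the way home through the keeper. Then let the catch spring back up and move clear. Nothing needs gripping: do not force the bolt past a raised catch, and do not lift or shift the other things on the case and the bench.

Things in the scene. Friction and masses are not known exactly. Their poses are not given: they have to be found in the camera images.
- case: Flat grey case with a dark lid, fixed on the bench, 240 (x) x 270 (y) mm, lid top 70 mm above the bench, carrying handle on its -x side. Origin: centre of the underside, z up; place and yaw vary. On the lid run two parallel lanes along its y: the bolt at case x = -27 mm, the catch plate at case x = +27 mm. The bolt slides towards the case's +y.
- bolt (a joint): Travel of the bolt along the case's +y, m: 0 drawn back, 0.044 fully home at its stop. Starts between 0 and 0.007. About 2.5 N of friction; stays where it is left. Teeth under it meet the catch: with the catch up it is blocked at 0.008; from 0.040 on the catch can rise behind it and lock it.
- tab_face (a point): Middle of the top edge of the bolt's upright flat steel tab, on the face to push (it looks to the case's -y); 126 mm above the bench, at case x = -27 mm, and at case y = -11 mm when the bolt reads 0; moves with the bolt. The tab is 28 mm wide (x), 10 mm thick (y) and rises 34 mm above the flat bolt bar (12 mm wide, top 92 mm above the bench).
- keeper (a point): Middle of the keeper's top, 97 mm above the bench: a fixed steel loop on the bolt lane at case y = 79 to 101 mm, 29 mm wide (x), into which the bolt's end slides. Two like staples round the bolt, same height, at case y = -66 to -54 and 52 to 64 mm.
- catch (a joint): How far the catch plate is pressed down, m: 0 is up, 0.010 is fully down on its stop. Spring: about 3 N to start, 8 N fully down; it rises by itself when let go. From 0.006 down the bolt is free to slide.
- catch_top (a point): Centre of the upper face of the catch plate: flat steel, 28 (case x) x 92 (case y) x 5 mm, at case x = +27 mm, y = 0; 106 mm above the bench when up, 96 mm when fully down. A fingertip may press anywhere on it and slide along it. Nothing else in its lane is higher than 89 mm.
- mailer: White slide mailer box 26 x 78 x 18 mm lying loose on the lid, on the bolt's side (case x about -88 mm). Origin under its centre. Leave alone.
- vial: Small amber vial, 24 mm wide, 40 mm tall, standing loose on the lid beyond the catch plate (case x about +90 mm). Origin under its centre. Leave alone.
- slip_box: Clear cover-slip box 32 x 32 x 22 mm, loose on the lid beyond the catch plate (case x about +90 mm). Origin under its centre. Leave alone.
- petri: Closed clear dish, 92 mm wide, 16 mm high, on the bench. Origin under its centre. Leave alone.
- oil: Amber oil bottle with a black cap, 36 mm wide, 75 mm tall, on the bench. Origin under its centre. Leave alone.
- beaker: Glass beaker 70 mm wide, 85 mm tall, on the bench. Origin under its centre. Leave alone.
- notebook: Blue notebook 210 x 150 x 14 mm on the bench. Origin under its centre. Leave alone.
- slide_tray: Grey divided tray 200 x 110 x 25 mm on the bench. Origin under its centre. Leave alone.

How it is judged:
By the outcome, as a careful person would: the job done as asked, in the order asked, and still so for the second after the job is handed in, with the robot touching nothing.
It also fails if it takes over 32 s, if anything falls off the work surface, if the arm or the gripper's body presses on something with over 40 N, if the wrist force passes 120 N, or if a joint passes its speed limit or range.

ROBOT

A 7-joint arm with a two-finger parallel gripper is mounted at the origin on the work surface. World frame = base frame: x ahead of the robot, y to its left, z up, the work surface at z = 0. Lengths are in m, angles in rad, forces in N, time in s.
With the tool pointing down it reaches from about 0.35 to 0.9 m from the base axis. Payload 19.9 kg.
Tool frame: the origin (TCP) lies midway between the tips of the shut fingers; the grasp point (between the pads) lies 19 mm behind it; z points along the fingers, y is the direction in which the jaws open and shut (so a half turn about z gives the same grasp; the last joint's range is limited). The gripper opens to 94 mm and grips with 3 to 60 N. Pads are 16 mm wide; open, the fingers measure 119 mm over their backs; the gripper's body (75 mm by 177 mm) begins 78 mm behind the grasp point.
Start: joints at [-1.232, 0.417, -0.01, 1.614, 0.005, 1.111, -0.053], TCP at [0.232, 0.58, 0.205] pointing down, gripper open.
Joint ranges: [-2.81, 2.81], [-0.39, 2.02], [-1.27, 1.25], [0.06, 2.57], [-1.19, 4.33], [0.19, 2], [-2.82, 2.82]. Speed limits (rad/s): [1.89, 1.89, 2.39, 2.39, 3.01, 3.01, 3.01].

INTERFACE

Orientations are given as a unit quaternion [w, x, y, z].
In Python, from workcell import observe, cams, env gives the robot as it stands. The module is installed in compiled form; this text tells all that it offers.
- The arm moves only by the tool arm_command, never from a script. Its argument "deltas" is text: rows parted by semicolons, each of 6 numbers parted by spaces: the shift along the world's x, y, z in m, then the turn, a rotation vector about the world's x, y, z in degrees. A call has 1 to 12 rows; each row shifts and turns the commanded pose from where the row before left it; what a row does not reach is not made up. A row lasts 1/12 s, in which the tool goes at most 41.7 mm and 7.16 degrees, less where a joint would pass 70% of its speed; a pose out of reach is approached as far as the arm can. A call is refused whole if a number of a shift passes 0.0417 or a number of a turn 7.16, either way. A call with a gripper value outside its range is refused whole. "jaw" is the closure, from -1 (fully open) to 1 (shut), set as the call begins (left out, the last holds). The fingers move at their own pace and stop on an object; "squeeze" is the grip in N (left out, the last holds). Time passes only in rows, so rows that do not move let the fingers close. It gives the time, the measured TCP pose, the force and the opening at its end, in the units of the state.
- observe(): the state, without advancing time (a new reading comes with each control period).
- cams.camera(name): name is "side" or "top" or "wrist"; returns a dict with "image" (480x640x3 uint8, blue, green, red), "intrinsics" (3x3 intrinsics, pixels), "dist" ([k1, k2, p1, p2, k3] as OpenCV has them; the pictures are not rectified), "extrinsics" (4x4, takes a point from camera to world coordinates); the wrist camera has in their place "tool_from_camera" (4x4, takes a point from camera to tool coordinates, whose origin is the TCP and whose axes are the flange's). Camera axes: x right, y up, looking along -z (the intrinsics and any distortion apply to the point x, -y, -z); pixel columns grow to the right and rows downward; lengths in m; the calibration is good to about 2 mm. A picture is of the moment at which its call begins: read the wrist's pose just before it. There is no depth.
- env.job_done(): hands the job in, once; it reports no verdict.
The state is a dict: "clock": time; "joints": joint angles; "qd": joint speeds; "tau": joint torques, N m; "tool_pos": TCP position; "tool_rot": TCP orientation; "contact_force": force on the tool from outside, world axes, zero at the start; "torque": the same for the moment, N m; "gripper_width": opening from 0.0 (shut) to 1.0 (fully open).
Only numpy, scipy, OpenCV 4.12 (cv2) and the standard library are available. Lean on these libraries where they do the work, as an engineer would, in place of code of your own. Each camera call takes 0.05 s, during which the arm holds its last target.

## Working session

There is one attempt and no reset: what is moved stays moved. The work goes in short steps, Python scripts to look and compute and a tool call to move; the robot and the scene stay as the last step left them, time stands still between calls to the robot, and variables do not carry over. Pictures are saved under pics/ and viewed, and the job is handed in when it is done.

Besides the shell and the picture viewer there is one more tool, called as name(argument=value, ...) on one line, values as JSON. arm_command: Moves the arm, as the interface text tells. Its arguments: {"type":"object","properties":{"deltas":{"type":"string"},"jaw":{"type":"number"},"squeeze":{"type":"number"}},"required":["deltas"]}

```bash
mkdir -p pics
python3 - <<'E'
from workcell import observe,cams,env
import cv2
s=observe(); print({k:s[k] for k in s})
for n in ["top","side","wrist"]:
    c=cams.camera(n); cv2.imwrite(f"pics/{n}0.png",c["image"])
    print(n,c["intrinsics"],c["dist"],c.get("extrinsics",c.get("tool_from_camera")))
E
```

```text
{'clock': 0.0, 'joints': array([-1.23147429,  0.41800605, -0.0103132 ,  1.61414418,  0.0047022 ,
        1.11074235, -0.05301865]), 'qd': array([ 7.48723252e-04,  9.26069949e-06, -7.47592930e-04, -5.18177897e-05,
       -4.95611241e-04, -1.37875339e-03, -2.69844777e-04]), 'tau': array([-2.74753482e-03, -8.51229286e+01,  6.36789836e-01, -4.26014793e+01,
       -4.90155187e-02,  1.83712039e-02,  1.46367838e-04]), 'tool_pos': array([0.23216784, 0.57986797, 0.20481785]), 'tool_rot': array([-7.54005851e-05,  1.89262577e-01,  9.81926306e-01, -6.33568478e-04]), 'contact_force': array([-0.2687173 , -0.13421716,  0.03061946]), 'torque': array([-0.00073118,  0.01892949,  0.01501903]), 'gripper_width': 0.9987724835722394}
top [[517.8643228    0.         313.18506561]
 [  0.         517.8643228  236.14568645]
 [  0.           0.           1.        ]] [-0.02311941  0.          0.          0.          0.        ] [[-0.02784943  0.99318413 -0.11317991  0.43574114]
 [-0.99959291 -0.02837184 -0.00300725  0.02004539]
 [-0.00619788  0.11305008  0.99356996  1.4310657 ]
 [ 0.          0.          0.    
[... 181 characters left out ...]
        0.          0.        ] [[ 0.99751403  0.01131489 -0.06955383  0.48458636]
 [-0.06594265  0.49789361 -0.86472742 -1.18625085]
 [ 0.02484611  0.8671643   0.497402    0.78095006]
 [ 0.          0.          0.          1.        ]]
wrist [[429.5353076    0.         324.24386529]
 [  0.         429.5353076  233.18958163]
 [  0.           0.           1.        ]] [-0.09195081  0.          0.          0.          0.        ] [[ 5.32689749e-04  9.66006860e-01  2.58515884e-01  7.45272466e-02]
 [ 9.99999771e-01 -4.06629726e-04 -5.41098363e-04 -1.05757729e-03]
 [-4.17584488e-04  2.58516113e-01 -9.66006855e-01 -1.78457612e-01]
 [ 0.00000000e+00  0.00000000e+00  0.00000000e+00  1.00000000e+00]]
```

View pics/top0.png

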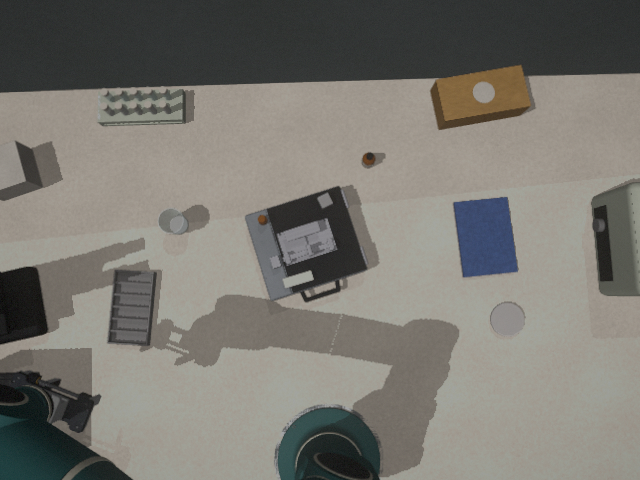

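View pics/side0.png

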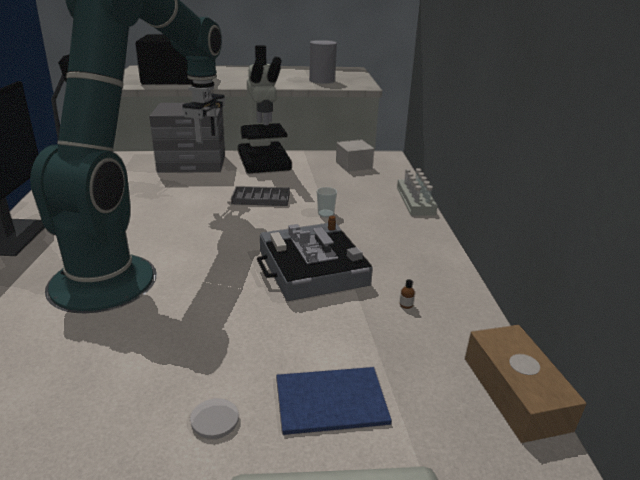

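View pics/wrist0.png

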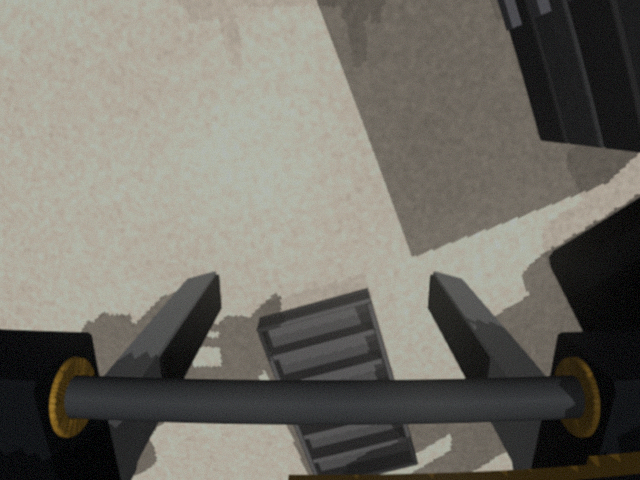

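Run:
```python
import cv2
im=cv2.imread("pics/top0.png"); 
c=im[150:390,190:490]; cv2.imwrite("pics/topc.png",cv2.resize(c,None,fx=2.5,fy=2.5,interpolation=cv2.INTER_CUBIC))
```

```text
(no output)
```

View pics/topc.png

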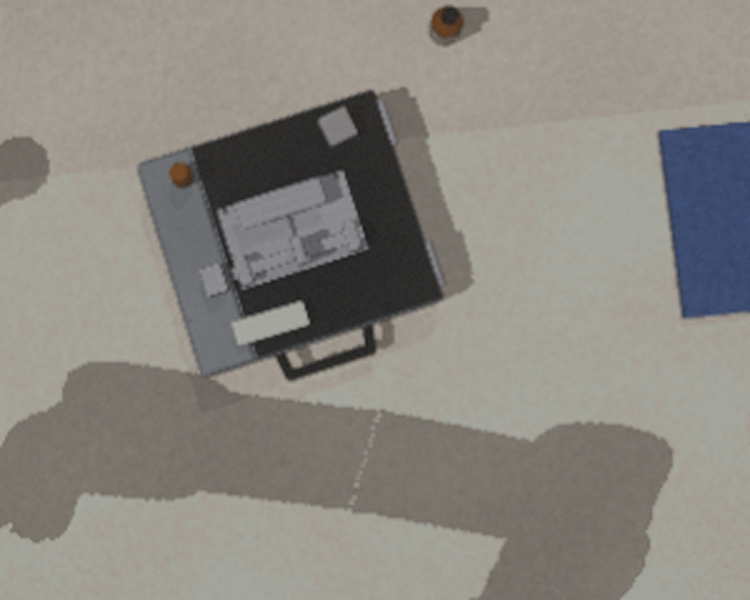

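Top view: the handle (case -x) is towards the robot and case +y points image-left. Lid corners in the crop are about (140,163), (375,92), (443,297) and (203,375). Next I fit the pose.

```bash
cat > h.py <<'E'
import numpy as np,cv2
from workcell import observe,cams,env
from scipy.optimize import least_squares
from scipy.spatial.transform import Rotation as Rn
F=np.diag([1,-1,-1,1.])
def proj(c,P,T=None):
    T=c["extrinsics"] if T is None else T
    W=np.linalg.inv(T@F); r=cv2.Rodrigues(W[:3,:3])[0]
    return cv2.projectPoints(np.array(P,float).reshape(-1,1,3),r,W[:3,3],c["intrinsics"],c["dist"])[0].reshape(-1,2)
def wristT(c,s):
    q=s["tool_rot"];M=np.eye(4);M[:3,:3]=Rn.from_quat([q[1],q[2],q[3],q[0]]).as_matrix();M[:3,3]=s["tool_pos"]
    return M@c["tool_from_camera"]
def c2w(p,P):
    P=np.array(P,float).reshape(-1,3);c,s=np.cos(p[2]),np.sin(p[2])
    return np.c_[p[0]+c*P[:,0]-s*P[:,1],p[1]+s*P[:,0]+c*P[:,1],P[:,2]]
def draw(im,c,p,T,extra=(),b=0.0):
    def box(x,y,z,col):
        q=proj(c,c2w(p,[[x[0],y[0],z],[x[1],y[0],z],[x[1],y[1],z],[x[0],y[1],z]]),T)
        cv2.polylines(im,[np.round(q*16).astype(int).reshape(-1,1,2)],True,col,1,cv2.LINE_AA,4)
    box((-.12,.12),(-.135,.135),.07,(0,255,0)); box((.013,.041),(-.046,.046),.106,(0,0,255))
    box((-.0415,-.0125),(.079,.101),.097,(255,255,0)); box((-.0415,-.0125),(.052,.064),.097,(255,0,255));box((-.0415,-.0125),(-.066,-.054),.097,(255,0,255))
    box((-.041,-.013),(-.011+b,-.001+b),.126,(0,255,255))
E
python3 - <<'E'
from h import *
c=cams.camera("top")
px=np.array([[140,163],[375,92],[443,297],[203,375]])/2.5+[190,150]
P=[[.12,.135,.07],[.12,-.135,.07],[-.12,-.135,.07],[-.12,.135,.07]]
f=lambda p:(proj(c,c2w(p,P))-px).ravel()
r=least_squares(f,[.5,.06,.28]);print(r.x,np.degrees(r.x[2]),r.fun)
im=c["image"].copy();draw(im,c,r.x,None)
cv2.imwrite("pics/topfit.png",cv2.resize(im[180:310,230:380],None,fx=5,fy=4.6,interpolation=cv2.INTER_CUBIC)[:600])
cs=cams.camera("side");im=cs["image"].copy();draw(im,cs,r.x,None)
cv2.imwrite("pics/sidefit.png",cv2.resize(im[210:310,240:390],None,fx=5,fy=5,interpolation=cv2.INTER_CUBIC))
E
```

```text
[0.5752122  0.04333638 0.27689495] 15.86491192221919 [-1.77227276 -0.60993446  0.85926482 -2.24920787  1.62839364  1.39883655
 -0.72620431  1.28756079]
```

View pics/topfit.png

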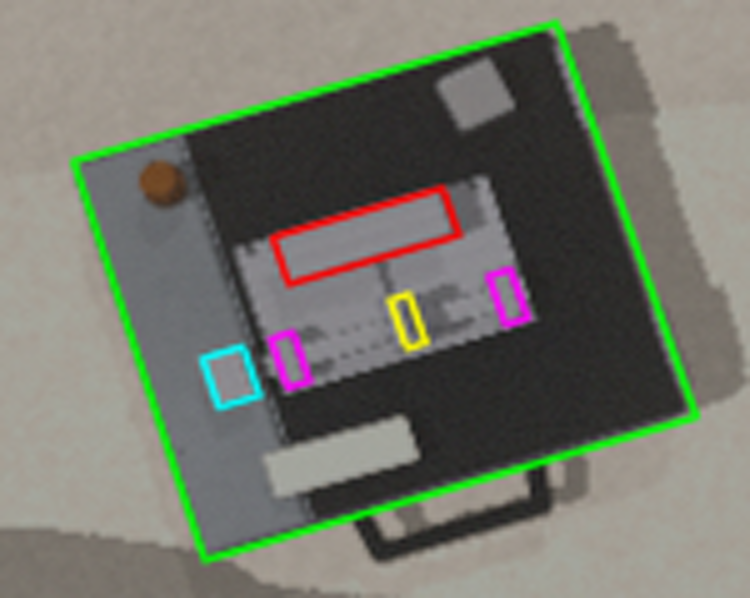

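View pics/sidefit.png

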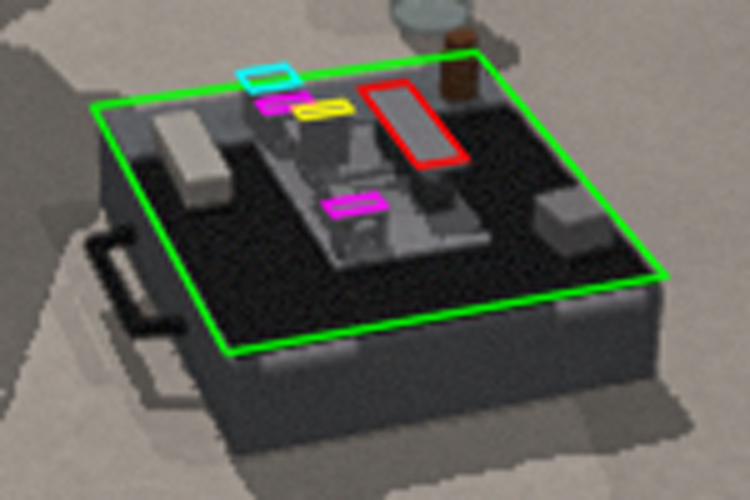

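arm_command(deltas="0.0175 -0.028 0.005 0 0 -2.6;0.0175 -0.028 0.005 0 0 -2.6;0.0175 -0.028 0.005 0 0 -2.6;0.0175 -0.028 0.005 0 0 -2.6;0.0175 -0.028 0.005 0 0 -2.6;0.0175 -0.028 0.005 0 0 -2.6;0.0175 -0.028 0.005 0 0 -2.6;0.0175 -0.028 0.005 0 0 -2.6;0.0175 -0.028 0.005 0 0 -2.6;0.0175 -0.028 0 0 0 -2.6", jaw=0.1)

```text
clock: 1.08
tool_pos: [0.4081, 0.2989, 0.2514]
tool_rot: [0.0, 0.406, 0.914, 0.001]
contact_force: [0.5, 0.8, -0.4]
gripper_width: 0.451
```

arm_command(deltas="0.0175 -0.028 0 0 0 -2.6;0.0175 -0.028 0 0 0 -2.6;0.0175 -0.028 0 0 0 -2.6;0.0175 -0.028 0 0 0 -2.6;0.0175 -0.028 0 0 0 -2.6;0.0175 -0.028 0 0 0 -2.6;0.0175 -0.028 0 0 0 -2.6;0.0175 -0.028 0 0 0 -2.6;0.0175 -0.028 0 0 0 -2.6;0.0175 -0.028 0 0 0 -2.6;0 0 0 0 0 0;0 0 0 0 0 0")

```text
clock: 2.08
tool_pos: [0.5826, 0.0185, 0.25]
tool_rot: [0.0, 0.602, 0.799, -0.001]
contact_force: [-0.9, 0.8, -0.4]
gripper_width: 0.448
```

```bash
cat > look.py <<'E'
import sys
from h import *
tag=sys.argv[1]; p=[float(x) for x in sys.argv[2:5]]; b=float(sys.argv[5])
s=observe();c=cams.camera("wrist");T=wristT(c,s)
q=s["tool_rot"];R=Rn.from_quat([q[1],q[2],q[3],q[0]]).as_matrix()
print(s["clock"],s["tool_pos"],np.degrees(np.arctan2(R[1,1],R[0,1])),R[:,2],s["gripper_width"],s["contact_force"])
cv2.imwrite(f"pics/{tag}_raw.png",c["image"])
im=c["image"].copy();draw(im,c,p,T,b=b);cv2.imwrite(f"pics/{tag}.png",im)
E
python3 look.py w1 .5752 .0433 .2769 0
```

```text
2.0833 [0.58257924 0.0184796  0.25004858] 16.01403034922591 [-5.80855631e-04 -9.00221937e-04 -9.99999426e-01] 0.44800694289081605 [-0.88997211  0.77691919 -0.39442056]
```

View pics/w1.png

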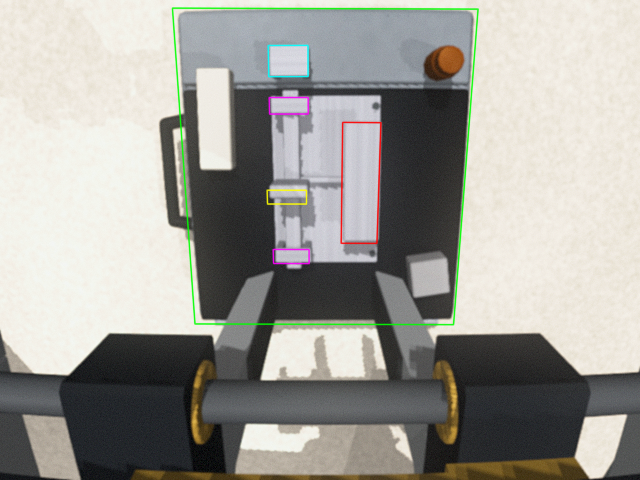

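View pics/w1_raw.png

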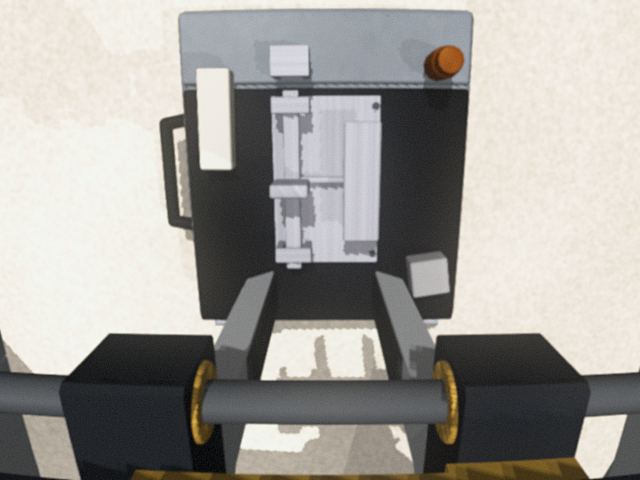

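The wrist picture shows the whole mechanism: catch at about (362,181), tab at (289,189), keeper at (289,60). The coarse overlay is within about 3 px. I'll enlarge it to refine.

Run:
```python
import cv2
im=cv2.imread("pics/w1_raw.png")[35:275,255:395]
cv2.imwrite("pics/w1z.png",cv2.resize(im[:120],None,fx=5,fy=5,interpolation=cv2.INTER_CUBIC))
cv2.imwrite("pics/w1z2.png",cv2.resize(im[120:],None,fx=5,fy=5,interpolation=cv2.INTER_CUBIC))
```

```text
(no output)
```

View pics/w1z.png

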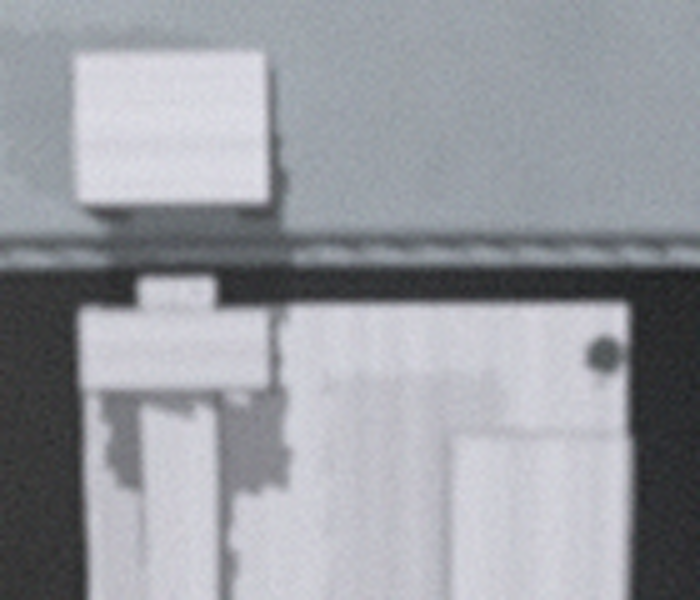

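View pics/w1z2.png

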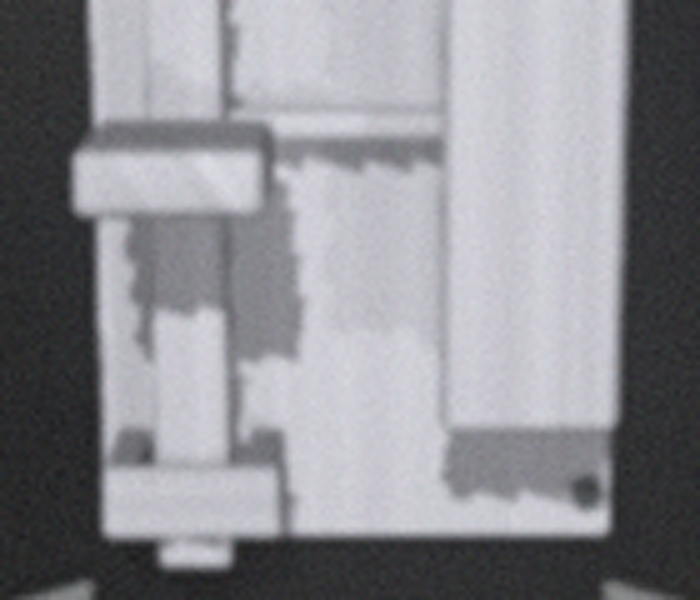

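Run:
```python
from h import *
s=observe();c=cams.camera("wrist");T=wristT(c,s)
z1=lambda a:np.array(a)/5+[254.6,34.6]; z2=lambda a:np.array(a)/5+[254.6,154.6]
px=np.vstack([z1([[75,50],[268,50],[270,206],[77,206],[452,437],[632,437]]),z2([[443,427],[617,427],[263,150],[75,150],[75,213],[263,213]])])
def P(b):return [[-.0415,.101,.097],[-.0125,.101,.097],[-.0125,.079,.097],[-.0415,.079,.097],[.013,.046,.106],[.041,.046,.106],[.013,-.046,.106],[.041,-.046,.106],
 [-.013,b-.001,.126],[-.041,b-.001,.126],[-.041,b-.011,.126],[-.013,b-.011,.126]]
f=lambda p:(proj(c,c2w(p,P(p[3])),T)-px).ravel()
r=least_squares(f,[.575,.043,.277,0.003],x_scale=[.01,.01,.01,.01],loss='soft_l1');print(r.x,np.degrees(r.x[2]));print(f(r.x).reshape(-1,2).round(1))
p=r.x
for y in(-.027,.025,.03):print(y,c2w(p,[0,y,.1]))
print(c2w([0,0,p[2]],[0,1,0]))
# finger tips where? project tool points
M=T@np.linalg.inv(c["tool_from_camera"])
```

```text
[0.57596688 0.04581364 0.28447891 0.00376702] 16.29944085222045
[[-0.7  0.1]
 [ 0.5 -0.3]
 [ 0.4 -0.2]
 [-0.3  0.1]
 [-1.1 -0.8]
 [ 1.1 -0.7]
 [-0.4  2.1]
 [ 0.6  2.1]
 [ 0.7 -0.7]
 [-1.2 -0.6]
 [-0.7  0.7]
 [ 0.9  0.6]]
-0.027 [[0.58354463 0.01989883 0.1       ]]
0.025 [[0.56895045 0.06980884 0.1       ]]
0.03 [[0.56754716 0.07460789 0.1       ]]
[[-0.28065734  0.95980803  0.        ]]
```

arm_command(deltas="0.001 0.0015 -0.013 0 0 0.3;0 0 -0.013 0 0 0;0 0 -0.013 0 0 0;0 0 -0.013 0 0 0;0 0 -0.013 0 0 0;0 0 -0.013 0 0 0;0 0 -0.013 0 0 0;0 0 -0.013 0 0 0;0 0 -0.013 0 0 0;0 0 -0.013 0 0 0;0 0 0 0 0 0")

```text
clock: 3.1
tool_pos: [0.5818, 0.0229, 0.1183]
tool_rot: [-0.001, 0.598, 0.802, -0.001]
contact_force: [-0.7, 0.9, -0.3]
gripper_width: 0.448
```

```bash
python3 look.py w2 .576 .0458 .2845 0.0038
python3 - <<'E'
from h import *
c=cams.camera("side");cv2.imwrite("pics/s2.png",cv2.resize(c["image"][170:310,240:400],None,fx=4.2,fy=4.2,interpolation=cv2.INTER_CUBIC))
E
```

```text
3.1 [0.58182814 0.02285261 0.11826215] 16.58506697364233 [-3.06379252e-03 -5.44612283e-05 -9.99995305e-01] 0.44785835014098335 [-0.67503766  0.85820752 -0.3080188 ]
```

View pics/w2.png

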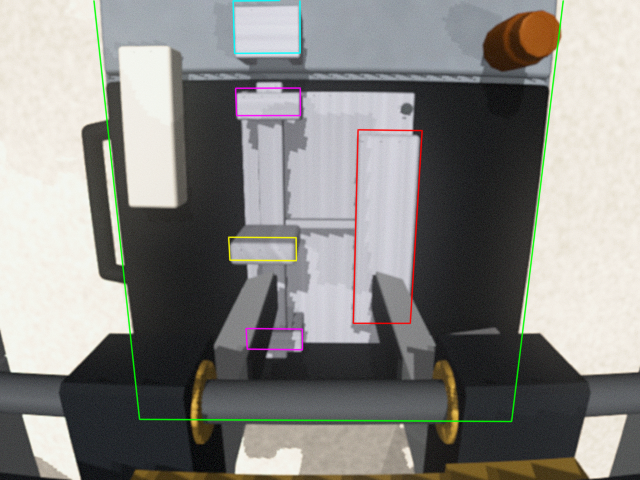

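View pics/s2.png

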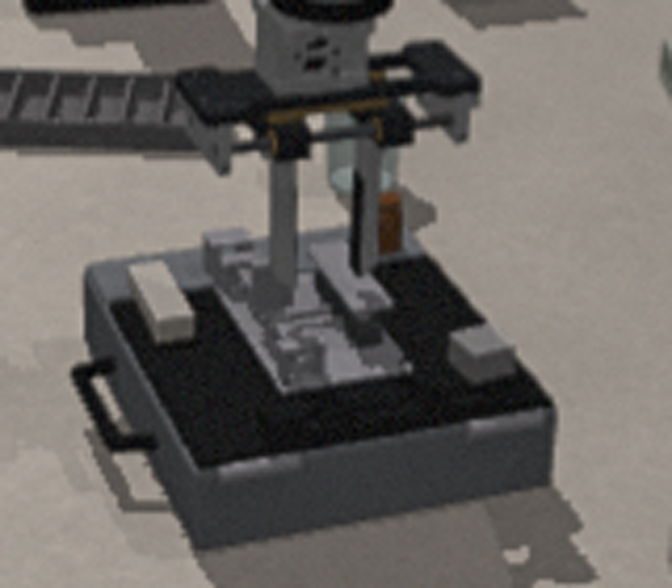

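arm_command(deltas="0.001 -0.004 0 0 0 -0.2;0 0 -0.004 0 0 0;0 0 -0.004 0 0 0;0 0 -0.004 0 0 0;0 0 -0.004 0 0 0;0 0 -0.003 0 0 0;0 0 -0.002 0 0 0;0 0 0 0 0 0;0 0 0 0 0 0")

```text
clock: 3.95
tool_pos: [0.5844, 0.0178, 0.0995]
tool_rot: [0.0, 0.6, 0.8, 0.0]
contact_force: [-1.4, -0.9, 5.2]
gripper_width: 0.451
```

arm_command(deltas="0 0 -0.0015 0 0 0;0 0 -0.0015 0 0 0;0 0 0 0 0 0;0 0 0 0 0 0")

```text
clock: 4.28
tool_pos: [0.5844, 0.0177, 0.0966]
tool_rot: [0.0, 0.6, 0.8, 0.0]
contact_force: [-2.1, -0.4, 6.5]
gripper_width: 0.448
```

arm_command(deltas="-0.0011 0.0038 0 0 0 0;-0.0011 0.0038 0 0 0 0;-0.0011 0.0038 0 0 0 0;-0.0011 0.0038 0 0 0 0;-0.0011 0.0038 0 0 0 0;-0.0011 0.0038 0 0 0 0;0 0 0 0 0 0")

```text
clock: 4.87
tool_pos: [0.5784, 0.04, 0.097]
tool_rot: [0.001, 0.6, 0.8, 0.0]
contact_force: [0.9, -4.3, 6.6]
gripper_width: 0.451
```

```bash
python3 look.py w3 .576 .0458 .2845 0.008
```

```text
4.8667 [0.57835709 0.04000162 0.09696593] 16.264597142878902 [ 1.64661673e-03 -9.33673783e-04 -9.99998208e-01] 0.4509509506206832 [ 0.91979519 -4.33566088  6.59896877]
```

View pics/w3_raw.png

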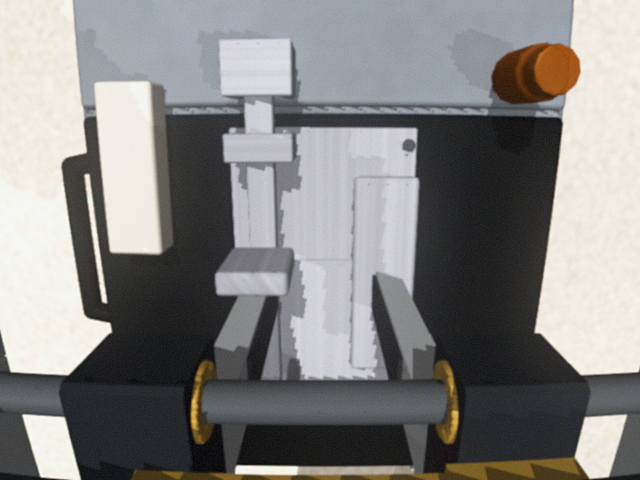

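The bolt is moving, with its end near the keeper at (257,97) and the catch held down. Continuing.

arm_command(deltas="-0.0011 0.0038 0 0 0 0;-0.0011 0.0038 0 0 0 0;-0.0011 0.0038 0 0 0 0;-0.0011 0.0038 0 0 0 0;-0.0011 0.0038 0 0 0 0;-0.0011 0.0038 0 0 0 0;0 0 0 0 0 0")

```text
clock: 5.5
tool_pos: [0.5718, 0.0628, 0.097]
tool_rot: [0.001, 0.6, 0.8, 0.0]
contact_force: [0.0, -3.4, 6.3]
gripper_width: 0.448
```

arm_command(deltas="-0.0005 0.0019 0 0 0 0;-0.0005 0.0019 0 0 0 0;-0.0005 0.0019 0 0 0 0;0 0 0 0 0 0")

```text
clock: 5.83
tool_pos: [0.5703, 0.0678, 0.0969]
tool_rot: [0.001, 0.6, 0.8, -0.0]
contact_force: [1.6, -6.5, 7.5]
gripper_width: 0.45
```

arm_command(deltas="-0.0005 0.0019 0 0 0 0;0 0 0 0 0 0;0 0 0 0 0 0")

```text
clock: 6.08
tool_pos: [0.5703, 0.068, 0.097]
tool_rot: [0.002, 0.601, 0.8, -0.0]
contact_force: [4.7, -15.5, 5.3]
gripper_width: 0.448
```

Force rose to 16 N with no more travel, so the bolt is at its stop. Checking before I release.

```bash
python3 look.py w4 .576 .0458 .2845 0.044
```

```text
6.0833 [0.57029577 0.06795286 0.09702963] 16.167111108062358 [ 0.00246854 -0.00298603 -0.99999249] 0.44792837587235285 [  4.71768412 -15.53031051   5.30777268]
```

View pics/w4.png

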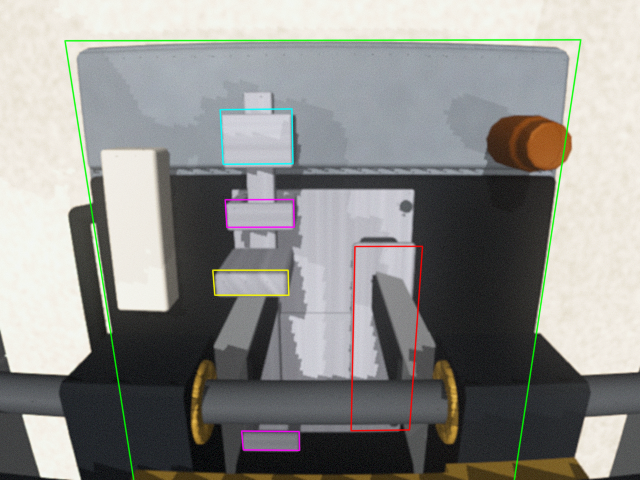

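The bolt protrudes through the keeper at (258,100), and the tab matches the overlay for 0.044 m. Next: ease back, then lift.

arm_command(deltas="0.0006 -0.0019 0 0 0 0;0.0006 -0.0019 0 0 0 0;0.0006 -0.0019 0 0 0 0;0.0006 -0.0019 0 0 0 0;0 0 0 0 0 0;0 0 0.003 0 0 0;0 0 0.003 0 0 0;0 0 0.003 0 0 0;0 0 0.005 0 0 0;0 0 0.01 0 0 0;0 0 0.015 0 0 0")

```text
clock: 7.05
tool_pos: [0.5707, 0.0629, 0.1353]
tool_rot: [-0.001, 0.6, 0.8, -0.001]
contact_force: [0.2, 0.4, 0.6]
gripper_width: 0.445
```

arm_command(deltas="0 0 0.02 0 0 0;0 0 0.02 0 0 0;0 0 0.02 0 0 0;0 0 0.02 0 0 0;0 0 0.02 0 0 0;0 0 0.01 0 0 0;0.002 -0.008 0 0 0 0;0.002 -0.008 0 0 0 0;0.002 -0.008 0 0 0 0;0.002 -0.008 0 0 0 0;0 0 0 0 0 0;0 0 0 0 0 0")

```text
clock: 8.05
tool_pos: [0.5793, 0.0305, 0.2448]
tool_rot: [-0.0, 0.6, 0.8, -0.001]
contact_force: [-0.7, 0.1, -0.1]
gripper_width: 0.45
```

```bash
python3 look.py w5 .576 .0458 .2845 0.044
python3 - <<'E'
from h import *
for n,(a,b,d,e) in {"side":(170,310,240,400),"top":(150,320,220,400)}.items():
    c=cams.camera(n);cv2.imwrite(f"pics/{n}5.png",cv2.resize(c["image"][a:b,d:e],None,fx=3.5,fy=3.5,interpolation=cv2.INTER_CUBIC))
E
```

```text
8.05 [0.57934733 0.03050612 0.24476805] 16.202243097430756 [-1.07296801e-03 -4.70339015e-04 -9.99999314e-01] 0.4500115988565849 [-0.68029859  0.09420159 -0.14160249]
```

View pics/w5.png

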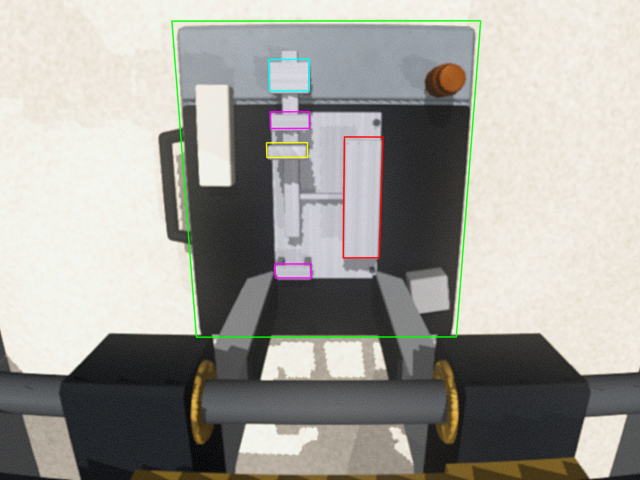

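View pics/side5.png

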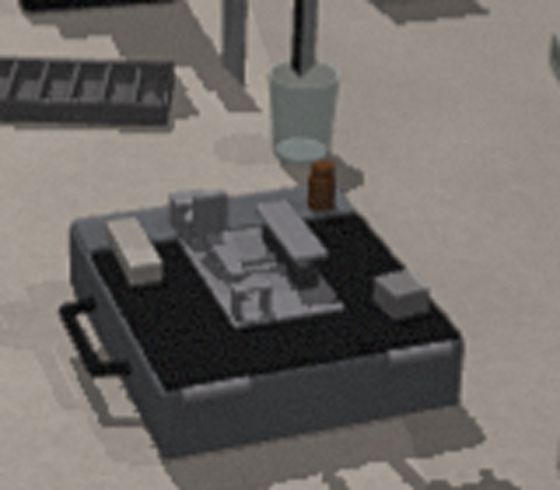

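Tab and catch match the overlays for bolt 0.044 and catch up (106 mm). The side view shows the plate raised, and the vial, mailer and slip box look unmoved. Handing in.

```bash
python3 -c "
from workcell import env
print(env.job_done())"
```

```text
the job is handed in; nothing more can be done
None
```

The case is bolted shut and the job is handed in, at 8 s on the clock out of the 32 s allowed.

I pressed the catch plate down about 9 mm with one fingertip, with a force of about 6.5 N. With the catch held down, the other fingertip pushed the bolt by its tab until it met its stop. There the force rose to about 16 N with no further travel. I then backed off the tab, let the catch rise, and lifted clear to a tip height of 0.245 m.

**Last checks:**
- **Bolt:** in the wrist picture the tab lines up with the 0.044 m overlay, and the bolt end shows through the keeper. Reckoning from the arm position alone gave about 42 mm, roughly 2 mm less. That is within the calibration error and past the 40 mm locking point.
- **Catch:** the plate matches its raised height of 106 mm in the wrist picture, and the side view shows it up.
- **Other things:** the mailer, vial and slip box look unmoved. I did not re-check the other bench items one by one; the arm only passed over them, with the tip above 0.2 m.
- **Contact:** the force on the tool is about zero, so the robot is touching nothing.

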